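# Plant the ladle post in its stand

### The job

Set up the ladle post: lift the birch post off its sloping rest, stand it upright on its foot on the cork mat and let go, so that it can be taken again from above. Then lower it foot first into the wide round opening of the plywood stand, sweep it about on the floor inside until it finds and drops into the blind hole there, push it fully home and let go, so that it stands upright in the stand. Leave the two dishes and the glass chopstick rest where they are.

Things in the scene. Friction and masses are not known exactly. Their poses are not given: they have to be found in the camera images.
- post_mid (a point): Centre of the post: a loose plain round birch dowel, 28 mm across, 120 mm long, about 60 g. The point is on its axis, 60 mm from either end; its z axis runs along the dowel from foot to top. The foot is flat (23 mm across) with a 3 mm chamfer; the top end tapers to 18 mm over its last 8 mm. At the start it lies in the rest, top end up the slope.
- post_foot (a point): Centre of the flat foot face of the post, on its axis, same axes as post_mid.
- rest: Fixed plywood sloping rest, 150 x 64 mm base. Origin on the table below the post's middle; x points level towards the post's raised top. The post lies at 35 deg above level, its middle 64 mm and its top end about 105 mm up, foot against a stop. Two saddles carry it at 6-22 and 95-111 mm from the foot, cheeks 2 mm below its axis; between them it is free all round. It lifts straight up and out.
- mat: Fixed square cork mat, 130 x 130 mm, 4 mm thick, lying flat. Origin at the centre of its underside, on the table.
- stand_opening (a point): Centre of the round opening in the stand's top, at the level of that top, 58 mm above the table. The opening is 60 mm across and 18 mm deep, down to a flat black floor 40 mm above the table. The floor has one upright blind hole, 31 mm across with a 1 mm chamfer, 35 mm deep. Where it is exactly is not known: its centre lies up to 9 mm from the middle of the opening, to any side.
- stand: The stand: fixed plywood block, 134 x 134 mm and 58 mm high, with the opening in the middle of its top. Origin at the centre of its underside, on the table, z up. When the post is home in the hole its foot is 5 mm above the table and 67 mm of it show above the stand's top.
- dish_a: Bystander: loose white ceramic dipping dish, 84 mm across, 26 mm high. Origin under its centre.
- dish_b: Bystander: loose white ceramic dipping dish, 84 mm across, 26 mm high. Origin under its centre.
- chop_rest: Bystander: loose green glass chopstick rest, 22 x 60 x 14 mm, long along its y. Origin under its centre.
Things that resemble listed ones, but are neither listed nor needed, are in the scene too. What is meant by the mat is not pink, and is the smaller of those in its own colour. What is shaped like the stand but blue or red is not meant.

How it is judged:
By the outcome, as a careful person would: the job done as asked, in the order asked, and still so for the second after the job is handed in, with the robot touching nothing.
It also fails if it takes over 61 s, if anything falls off the work surface, if the arm or the gripper's body presses on something with over 40 N, if the wrist force passes 120 N, or if a joint passes its speed limit or range.

### The arm

A 7-joint arm with a two-finger parallel gripper is mounted at the origin on the work surface. World frame = base frame: x ahead of the robot, y to its left, z up, the work surface at z = 0. Lengths are in mm, angles in rad, forces in N, time in s.
With the tool pointing down it reaches from about 425 to 875 mm from the base axis. Payload 8.4 kg.
Tool frame: the origin (TCP) lies between the finger pads; the fingertips stand 25 mm ahead of it and the grasp point (between the pads) lies 6 mm ahead of it; z points along the fingers, y is the line along which they close (so a half turn about z gives the same grasp; the last joint's range is limited). The gripper opens to 85 mm and grips with 20 to 120 N. Pads are 22 mm wide; open, the fingers measure 114 mm over their backs; the gripper's body (76 mm by 85 mm) begins 54 mm behind the grasp point. The pads swing forward as they close: fully open they stand 13 mm farther back than shut.
Start: joints at [-1.24, 0.333, 0.04, 1.465, -0.013, 1.343, -0.059], TCP at [270.845, 590.852, 227.208] pointing down, gripper open.
Joint ranges: [-2.58, 2.58], [-0.38, 2.09], [-1.3, 1.39], [0.25, 2.4], [-1.5, 4.64], [0.08, 2.09], [-2.65, 2.65]. Speed limits (rad/s): [2.22, 2.22, 2.79, 2.79, 3.14, 3.14, 3.14].

### API

Orientations are given as a rotation vector (axis times angle).
In Python, from rig import * gives the robot as it stands. The module is installed in compiled form; this text tells all that it offers.
- The arm moves only by the tool send_rows, never from a script. Its argument "rows" is a list of rows, each a list of 7 numbers: the shift along the tool's x, y, z in m, then the turn, a rotation vector about the tool's x, y, z in degrees, then the closure, from -1 (fully open) to 1 (shut), so that 0 is half open. In form: [[x, y, z, ax, ay, az, grip], ...]. A call has 1 to 20 rows; each row shifts and turns the commanded pose from where the row before left it, along the tool's axes as they then stand; what a row does not reach is not made up. A row lasts 1/8 s, in which the tool goes at most 62.5 mm and 10.7 degrees, less where a joint would pass 70% of its speed; a pose out of reach is approached as far as the arm can. A call with a gripper value outside its range is refused whole. The fingers move at their own pace and stop on an object; "force" is the grip in N (left out, the last holds). Time passes only in rows, so rows that do not move let the fingers close. It gives the time, the measured TCP pose, the force, the opening and the grip force at its end, in the units of the state.
- state(): the state, without advancing time (a new reading comes with each control period).
- grab_frame(name): name is "scene" or "top" or "wrist"; returns the picture (400x640x3 uint8, blue, green, red); there is no depth.
- calibration(name): a dict with "vertical_fov" (degrees; the focal length in pixels is half the picture's height over the tangent of half this angle, whatever the lens; pixels are square), "cx", "cy" (the principal point, pixels), "cam_to_world" (4x4, takes a point from camera to world coordinates); the wrist camera has in their place "hand_eye" (4x4, takes a point from camera to tool coordinates, whose origin is the TCP and whose axes are the flange's). Camera axes: x right, y down, z forward; pixel columns grow to the right and rows downward; lengths in mm; the calibration is good to about 2 mm. A picture is of the moment at which its call begins: read the wrist's pose just before it. calibration takes no time and is no camera call.
- sign_off(): hands the job in; it is judged then, once.
The state is a dict: "t": time; "joints": joint angles; "dq": joint speeds; "joint_efforts": joint torques, N m; "position": TCP position; "ee_rot": TCP orientation; "wrist_force": force on the tool from outside, world axes, zero at the start; "wrist_torque": the same for the moment, N m; "gripper_width": finger opening in mm; "grip_force": force on a finger pad.
Only numpy, scipy, OpenCV 4.12 (cv2) and the standard library are available. Lean on these libraries where they do the work, as an engineer would, in place of code of your own. Each camera call takes 0.05 s, during which the arm holds its last target. There are 200 camera calls.

## Working session

There is one attempt and no reset: what is moved stays moved. The work goes in short steps, Python scripts to look and compute and a tool call to move; the robot and the scene stay as the last step left them, time stands still between calls to the robot, and variables do not carry over. Pictures are saved under pics/ and viewed, at most 10 in all, crops included, and the job is handed in when it is done.

Besides the shell and the picture viewer there is one more tool, called after "Request:" as name(argument=value, ...), one argument or row to a line, values as JSON. send_rows: Moves the arm, as the interface text tells. Its arguments: {"type":"object","properties":{"rows":{"type":"array"},"force":{"type":"number"}},"required":["rows"]}

```bash
mkdir -p pics
cat > h.py <<'E'
from rig import *
import numpy as np, cv2
from scipy.spatial.transform import Rotation as R
def cam(name,s=None):
    c=calibration(name); f=200/np.tan(np.radians(c["vertical_fov"])/2)
    if name=="wrist":
        T=np.eye(4);T[:3,:3]=R.from_rotvec(s["ee_rot"]).as_matrix();T[:3,3]=s["position"];M=T@np.array(c["hand_eye"])
    else: M=np.array(c["cam_to_world"])
    return f,c["cx"],c["cy"],M
def ray(C,u,v,z):
    f,cx,cy,M=C; d=M[:3,:3]@np.array([(u-cx)/f,(v-cy)/f,1]);o=M[:3,3]
    return o+d*(z-o[2])/d[2]
def proj(C,p):
    f,cx,cy,M=C; q=np.linalg.inv(M)@np.append(p,1); return f*q[0]/q[2]+cx,f*q[1]/q[2]+cy
E
python3 - <<'E'
from h import *
a=grab_frame("top");b=grab_frame("scene")
cv2.imwrite("pics/top.png",a);cv2.imwrite("pics/scene.png",b)
s=state();print(s)
for n in("top","scene"):
    c=calibration(n);print(n,c)
print(calibration("wrist"))
E
```

```text
{'t': 0.1, 'joints': array([-1.24019698,  0.33385757,  0.03986637,  1.4661616 , -0.01340159,
        1.34328417, -0.05848606]), 'dq': array([-7.12558616e-04, -1.08963831e-03, -9.69467196e-04, -3.07881247e-03,
        9.58648640e-05,  1.95593262e-05, -1.45220736e-03]), 'joint_efforts': array([ 3.69869813e-03, -6.60019112e+01,  1.37042239e+00, -4.06473649e+01,
        1.72411854e-02,  9.10215749e-03,  5.01906152e-05]), 'position': array([270.69713222, 590.50702982, 226.40929504]), 'ee_rot': array([-6.69889110e-01, -3.06911861e+00,  2.24379799e-03]), 'wrist_force': array([-0.31764842, -0.16269565, -0.26064474]), 'wrist_torque': array([ 0.006733  , -0.04226861,  0.01058747]), 'grip_force': 0.0, 'gripper_width': 85.31812184019661}
top {'vertical_fov': 45.92145192092198, 'cx': 326.3940682364855, 'cy': 189.71749712383541, 'cam_to_world': array([[-6.52862629e-03, -9.83083479e-01,  1.83041664e-01,
         2.32543762e+02],
       [-9.99923135e-01,  4.48854024e-03, -1.15575584e-02,
         1.34850770e+01],
       [ 1.05404548e-02, -1.83103050e-01, -9.83037218e-01,
         1.42375322e+03],
  
[... 276 characters left out ...]
],
       [ 4.72519930e-01,  5.10623893e-01, -7.18323156e-01,
         8.83196700e+02],
       [-1.89538984e-02, -8.08977442e-01, -5.87534039e-01,
         7.73715066e+02],
       [ 0.00000000e+00,  0.00000000e+00,  0.00000000e+00,
         1.00000000e+00]])}
{'vertical_fov': 62.599884010115346, 'cx': 319.8915773789316, 'cy': 197.4727982085586, 'hand_eye': array([[-3.86208879e-04, -9.65696566e-01, -2.59672857e-01,
         6.57294823e+01],
       [ 9.99999320e-01, -6.58642054e-04,  9.62132728e-04,
         2.41833106e-01],
       [-1.10015974e-03, -2.59672309e-01,  9.65696164e-01,
        -1.47355279e+02],
       [ 0.00000000e+00,  0.00000000e+00,  0.00000000e+00,
         1.00000000e+00]])}
```

View pics/top.png

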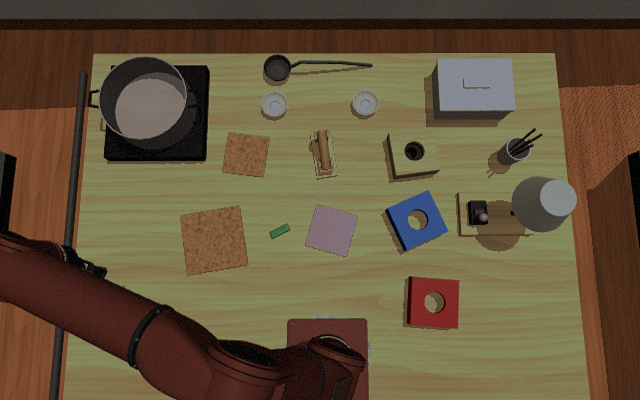

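View pics/scene.png

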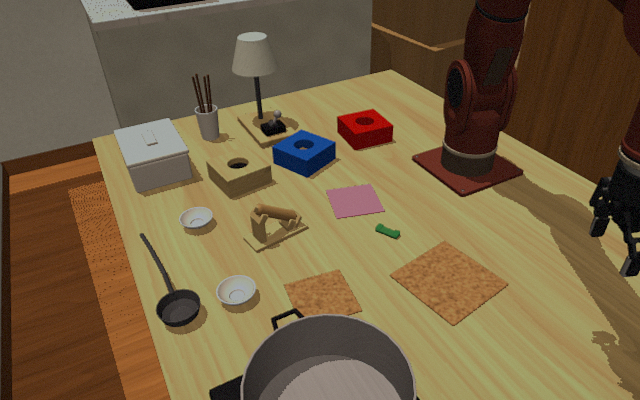

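Seen in the top picture:
- Rest with post at (324,153).
- Cork mats: small at (246,155) and large at (214,240), with a pink one at (331,230). The smaller cork one is meant.
- Stands: plywood at (413,155), blue (417,220), red (433,302). The plywood one is meant.
- Dishes at (274,105) and (365,103), chopstick rest at (280,231).

I'll confirm these in an enlarged crop.

Run:
```python
from h import *
a=cv2.imread("pics/top.png");b=cv2.imread("pics/scene.png")
A=cv2.resize(a[110:200,215:445],None,fx=3.4,fy=3.4,interpolation=cv2.INTER_CUBIC)
B=cv2.resize(b[140:330,190:370],None,fx=1.5,fy=1.5,interpolation=cv2.INTER_CUBIC)
o=np.zeros((600,790,3),np.uint8);o[:A.shape[0],:A.shape[1]]=A;o[310:310+B.shape[0],:B.shape[1]]=B
cv2.imwrite("pics/crop.png",o)
C=cam("top")
for n,u,v,z in[("mat",246,155,4),("stand",414,151,58),("post1",322,131,95),("post2",326,170,40),("dA",274,105,20),("dB",365,103,20),("chop",280,231,10)]:
    print(n,ray(C,u,v,z).round())
# mat outline
g=cv2.cvtColor(a,cv2.COLOR_BGR2HSV); print(g[155,246],g[100,330])
```

```text
mat [607. 245.   4.]
stand [ 604. -266.   58.]
post1 [655.  10.  95.]
post2 [550.  -2.  40.]
dA [764. 159.  20.]
dB [ 770. -126.   20.]
chop [371. 137.  10.]
[ 13 139 125] [ 32  83 138]
```

View pics/crop.png

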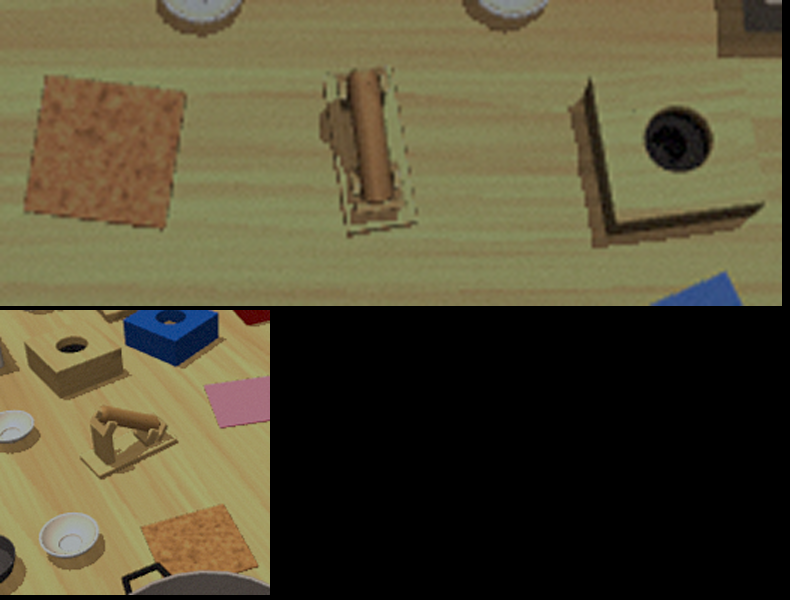

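The crop confirms it: the post's raised end is the far one, at about (655,10), with its foot near (550,-2). The small cork mat and the plywood stand are the ones meant. I'll move over the rest for a close look.

```bash
cat >> h.py <<'E'
def Rt(az,tilt):
    """tool closing axis level, perpendicular to azimuth az; tool z tilted forward by tilt (deg)"""
    a,t=np.radians([az,tilt]); f=np.array([np.cos(a),np.sin(a),0]); z=np.sin(t)*f+np.array([0,0,-np.cos(t)])
    y=np.array([-np.sin(a),np.cos(a),0]); return np.column_stack([np.cross(y,z),y,z])
def plan(pos,Rg,n,p0=None,R0=None,grip=-1):
    s=state()
    p=np.array(s["position"] if p0 is None else p0); Q=R.from_rotvec(s["ee_rot"]).as_matrix() if R0 is None else R0
    w=R.from_matrix(Q.T@Rg).as_rotvec(degrees=True)
    print("total rot",w.round(2),"dist",np.linalg.norm(pos-p).round(1))
    st=R.from_rotvec(w/n,degrees=True).as_matrix()
    out=[]
    for k in range(n):
        d=Q.T@(pos-p)/(n)/1000; out.append([*d.round(4),*(w/n).round(2),grip]); Q=Q@st
    print(str([[float(x) for x in r] for r in out]).replace(" ",""))
E
python3 - <<'E'
from h import *
plan(np.array([585,4,250.]),Rt(6.5,0),14,grip=-0.5)
E
```

```text
total rot [-8.000e-02 -2.000e-02 -3.113e+01] dist 665.8
[[-0.0379,-0.0287,-0.0016,-0.01,-0.0,-2.22,-0.5],[-0.0367,-0.0302,-0.0016,-0.01,-0.0,-2.22,-0.5],[-0.0355,-0.0316,-0.0016,-0.01,-0.0,-2.22,-0.5],[-0.0343,-0.0329,-0.0016,-0.01,-0.0,-2.22,-0.5],[-0.033,-0.0342,-0.0016,-0.01,-0.0,-2.22,-0.5],[-0.0316,-0.0355,-0.0017,-0.01,-0.0,-2.22,-0.5],[-0.0302,-0.0367,-0.0017,-0.01,-0.0,-2.22,-0.5],[-0.0288,-0.0378,-0.0017,-0.01,-0.0,-2.22,-0.5],[-0.0273,-0.0389,-0.0017,-0.01,-0.0,-2.22,-0.5],[-0.0257,-0.04,-0.0017,-0.01,-0.0,-2.22,-0.5],[-0.0242,-0.0409,-0.0017,-0.01,-0.0,-2.22,-0.5],[-0.0226,-0.0418,-0.0017,-0.01,-0.0,-2.22,-0.5],[-0.0209,-0.0427,-0.0017,-0.01,-0.0,-2.22,-0.5],[-0.0193,-0.0435,-0.0017,-0.01,-0.0,-2.22,-0.5]]
```

Request:
send_rows(
  rows=[
    [-0.038,-0.029,-0.002,0,0,-2.2,-0.5],
    [-0.037,-0.03,-0.002,0,0,-2.2,-0.5],
    [-0.0355,-0.0315,-0.0015,0,0,-2.2,-0.5],
    [-0.034,-0.033,-0.0015,0,0,-2.2,-0.5],
    [-0.033,-0.034,-0.0015,0,0,-2.2,-0.5],
    [-0.0315,-0.0355,-0.0015,0,0,-2.2,-0.5],
    [-0.03,-0.0365,-0.0015,0,0,-2.2,-0.5],
    [-0.029,-0.038,-0.0015,0,0,-2.2,-0.5],
    [-0.0275,-0.039,-0.0015,0,0,-2.2,-0.5],
    [-0.0255,-0.04,-0.0015,0,0,-2.2,-0.5],
    [-0.024,-0.041,-0.002,0,0,-2.2,-0.5],
    [-0.0225,-0.042,-0.002,0,0,-2.2,-0.5],
    [-0.021,-0.0425,-0.002,0,0,-2.2,-0.5],
    [-0.019,-0.0435,-0.002,0,0,-2.5,-0.5],
    [0,0,0,0,0,0,-0.5],
  ],
)

```text
t: 1.98
position: [583.8, -1.3, 251.0]
ee_rot: [0.168, -3.137, 0.003]
wrist_force: [-0.1, -0.1, -0.6]
gripper_width: 63.9
grip_force: 0.0
```

Run:
```python
from h import *
s=state();a=grab_frame("wrist");cv2.imwrite("pics/w1.png",a)
print(s["t"],s["position"],s["ee_rot"],s["gripper_width"],s["joints"].round(2))
np.savez("w1.npz",p=s["position"],r=s["ee_rot"])
C=cam("wrist",s)
for q in([550,-2,40],[655,10,95],[600,4,64]):print(proj(C,q))
```

```text
1.975 [583.83528788  -1.27805674 250.98441329] [ 0.16837537 -3.13689505  0.0033672 ] 63.88162353272337 [-0.5   0.19  0.49  1.62 -0.09  1.35  1.68]
(np.float64(322.3959747248746), np.float64(139.50819876250512))
(np.float64(323.28587257629783), np.float64(251.4283076238759))
(np.float64(323.0580746939163), np.float64(190.23802742159742))
```

View pics/w1.png

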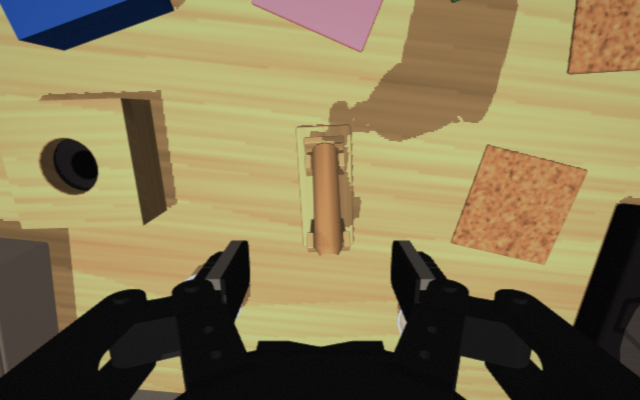

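The wrist view shows the post from its foot at (324,143) to its top at (329,253). The mat corners are (488,145), (587,168), (545,264) and (452,242), and the stand opening is around (69,166).

Run:
```python
from h import *
d=np.load("w1.npz");s=dict(position=d["p"],ee_rot=d["r"]);C=cam("wrist",s)
a=cv2.imread("pics/w1.png");h=cv2.cvtColor(a,cv2.COLOR_BGR2HSV).astype(int)
for v in(165,190,215):print(v,[tuple(h[v,u]) for u in range(304,350,5)])
m=((h[...,0]<15)&(h[...,1]>110)&(h[...,2]>100)).astype(np.uint8)
for v in range(145,256,10):
    x=np.flatnonzero(m[v,295:360])+295
    if len(x):print(v,x.min(),x.max(),len(x))
print("foot",ray(C,324,145,29.6+8),"top",ray(C,329,252,98.4))
q=[ray(C,u,v,4) for u,v in((488,145),(587,168),(545,264),(452,242))];print("mat",np.mean(q,0),[np.linalg.norm(q[i]-q[i-1]).round() for i in range(4)])
# opening: dark+rim ellipse
o=((a.max(2)<45)&(np.indices(a.shape[:2])[1]<115)&(abs(np.indices(a.shape[:2])[0]-165)<40)).astype(np.uint8)
c=max(cv2.findContours(o,0,2)[0],key=cv2.contourArea);print(cv2.fitEllipse(c));print("opening",ray(C,69,166,58))
```

```text
165 [(np.int64(27), np.int64(92), np.int64(183)), (np.int64(20), np.int64(108), np.int64(191)), (np.int64(14), np.int64(138), np.int64(135)), (np.int64(15), np.int64(137), np.int64(173)), (np.int64(15), np.int64(136), np.int64(189)), (np.int64(15), np.int64(139), np.int64(171)), (np.int64(15), np.int64(138), np.int64(137)), (np.int64(25), np.int64(93), np.int64(159)), (np.int64(23), np.int64(100), np.int64(179)), (np.int64(27), np.int64(92), np.int64(195))]
190 [(np.int64(30), np.int64(88), np.int64(195)), (np.int64(30), np.int64(88), np.int64(194)), (np.int64(15), np.int64(135), np.int64(136)), (np.int64(15), np.int64(136), np.int64(182)), (np.int64(15), np.int64(137), np.int64(192)), (np.int64(15), np.int64(137), np.int64(182)), (np.int64(14), np.int64(137), np.int64(145)), (np.int64(16), np.int64(125), np.int64(126)), (np.int64(17), np.int64(122), np.int64(155)), (np.int64(17), np.int64(121), np.int64(150))]
215 [(np.int64(31), np.int64(87), np.int64(197)), (np.int64(30), np.int64(87), np.int64(194)), (np.int64(19), np.int64(120), np.int64(142)), (np.int64(15), np.int64(137), np.int64(188)), (np.int64(16), np.int64(134), np.int64(192)), (np.int64(15), np.int64(137), np.int64(190)), (np.int64(15), np.int64(137), np.int64(153)), (np.int64(14), np.int64(136), np.int64(105)), (np.int64(17), np.int64(121), np.int64(152)), (np.int64(17), np.int64(122), np.int64(149))]
145 318 319 2
155 316 328 4
165 314 333 5
175 318 337 6
185 316 334 4
195 315 335 4
205 316 337 3
215 316 339 4
235 317 340 3
245 316 335 4
foot [5.55902072e+02 4.18196986e-01 3.76000000e+01] top [653.47549876  15.48300062  98.4       ]
mat [609.77158138 250.420491     4.        ] [np.float64(128.0), np.float64(127.0), np.float64(130.0), np.float64(129.0)]
((74.72295379638672, 164.57199096679688), (37.921791076660156, 53.399715423583984), 146.65660095214844)
opening [ 603.90232217 -262.65814571   58.        ]
```

Run:
```python
from h import *
plan(np.array([604,8,71.]),Rt(8.8,0),6,grip=-0.5)
```

```text
total rot [-0.04 -0.05 -2.53] dist 181.1
[[-0.0036,0.0007,0.03,-0.01,-0.01,-0.42,-0.5],[-0.0036,0.0007,0.03,-0.01,-0.01,-0.42,-0.5],[-0.0036,0.0007,0.03,-0.01,-0.01,-0.42,-0.5],[-0.0036,0.0006,0.03,-0.01,-0.01,-0.42,-0.5],[-0.0036,0.0006,0.03,-0.01,-0.01,-0.42,-0.5],[-0.0036,0.0006,0.03,-0.01,-0.01,-0.42,-0.5]]
```

Request:
send_rows(
  rows=[
    [-0.0072,0.0013,0.02,0,0,-0.8,-0.5],
    [-0.0072,0.0013,0.03,0,0,-0.8,-0.5],
    [-0.0072,0.0013,0.03,0,0,-0.9,-0.5],
    [0,0,0.03,0,0,0,-0.5],
    [0,0,0.03,0,0,0,-0.5],
    [0,0,0.025,0,0,0,-0.5],
    [0,0,0.015,0,0,0,-0.5],
    [0,0,0,0,0,0,-0.5],
  ],
)

```text
t: 3.02
position: [603.1, 10.8, 69.7]
ee_rot: [0.248, -3.129, 0.0]
wrist_force: [0.0, 1.1, 0.4]
gripper_width: 64.0
grip_force: 0.0
```

Run:
```python
from h import *
s=state();a=grab_frame("wrist");cv2.imwrite("pics/w2.png",a)
print(s["t"],s["position"],s["ee_rot"],s["wrist_force"])
```

```text
3.025 [603.05332061  10.77887696  69.73221877] [ 2.47593188e-01 -3.12926379e+00  1.03635365e-04] [0.02102818 1.14248047 0.3771455 ]
```

View pics/w2.png

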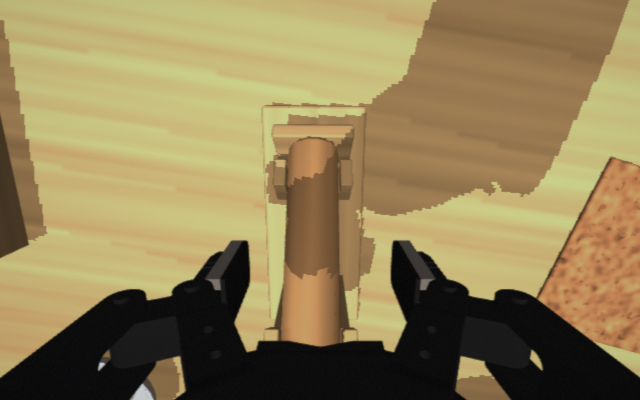

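The post sits at column 313 against the finger centre at 320. I'll shift about 3 mm along -y, grip and lift.

Request:
send_rows(
  rows=[
    [0,-0.003,0,0,0,0,-0.3],
    [0,0,0,0,0,0,0.2],
    [0,0,0,0,0,0,1],
    [0,0,0,0,0,0,1],
    [0,0,0,0,0,0,1],
    [0,0,0,0,0,0,1],
    [0,0,0,0,0,0,1],
  ],
  force=50,
)

```text
t: 3.95
position: [605.2, 6.9, 71.8]
ee_rot: [-0.246, 3.131, -0.0]
wrist_force: [2.7, 0.0, 5.2]
gripper_width: 19.0
grip_force: 42.2
```

Run:
```python
from h import *
s=state();p=np.array(s["position"]);print(p,s["gripper_width"],s["grip_force"],s["wrist_force"])
# lift to 170, carry to near mat tilting 55, foot aim: mat centre (610,248)
Q=R.from_rotvec(s["ee_rot"]).as_matrix()
az=22; G=Rt(az,55); g=np.array([610,248,64+26.]) # post mid, foot 26 above the mat
tcp=g-6*G[:,2]; print(tcp)
plan(tcp,G,14,p0=p+[0,0,110],R0=Q,grip=1)
```

```text
[605.2276491    6.94106361  71.76945766] 19.036099914090048 42.22965868189931 [2.74892319 0.02136831 5.16792819]
[605.4429727  246.15884146  93.44145862]
total rot [ -6.27 -54.68 -12.  ] dist 255.0
[[-0.0027,0.0169,0.0063,-0.45,-3.91,-0.86,1.0],[-0.0025,0.0168,0.0066,-0.45,-3.91,-0.86,1.0],[-0.0023,0.0167,0.0069,-0.45,-3.91,-0.86,1.0],[-0.002,0.0166,0.0072,-0.45,-3.91,-0.86,1.0],[-0.0018,0.0165,0.0074,-0.45,-3.91,-0.86,1.0],[-0.0015,0.0164,0.0077,-0.45,-3.91,-0.86,1.0],[-0.0012,0.0164,0.0079,-0.45,-3.91,-0.86,1.0],[-0.0009,0.0163,0.0081,-0.45,-3.91,-0.86,1.0],[-0.0006,0.0162,0.0083,-0.45,-3.91,-0.86,1.0],[-0.0003,0.0161,0.0084,-0.45,-3.91,-0.86,1.0],[0.0001,0.0161,0.0086,-0.45,-3.91,-0.86,1.0],[0.0004,0.016,0.0087,-0.45,-3.91,-0.86,1.0],[0.0008,0.0159,0.0088,-0.45,-3.91,-0.86,1.0],[0.0011,0.0159,0.0088,-0.45,-3.91,-0.86,1.0]]
```

Run:
```python
from h import *
a=grab_frame("wrist");b=grab_frame("scene")
B=cv2.resize(b[140:300,180:400],(640,465),interpolation=cv2.INTER_CUBIC)
o=np.zeros((600,800,3),np.uint8);o[:290,:464]=cv2.resize(a,(464,290));o[290:,:]=cv2.resize(B,(427,310))[:, :][:,:].shape and 0
o[290:600,:427]=cv2.resize(B,(427,310))
cv2.imwrite("pics/c2.png",o)
```

```text
(no output)
```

View pics/c2.png

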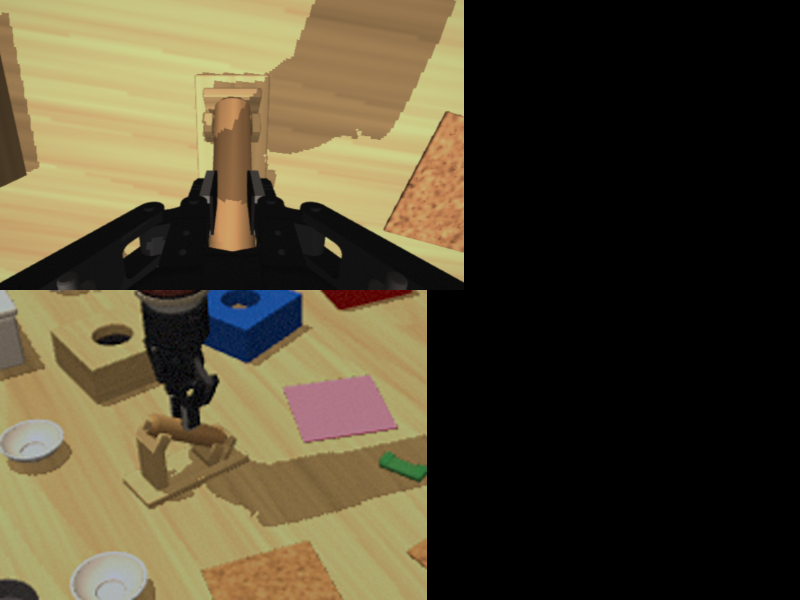

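The pads sit on both sides of the post. The 19 mm width reading is odd for a 28 mm dowel, so I'll lift a little and check.

Request:
send_rows(
  rows=[
    [0,0,-0.005,0,0,0,1],
    [0,0,-0.01,0,0,0,1],
    [0,0,-0.015,0,0,0,1],
    [0,0,-0.02,0,0,0,1],
    [0,0,-0.03,0,0,0,1],
    [0,0,-0.03,0,0,0,1],
    [0,0,0,0,0,0,1],
  ],
)

```text
t: 4.92
position: [606.2, 6.9, 185.0]
ee_rot: [-0.245, 3.127, 0.001]
wrist_force: [-0.5, -0.2, -0.5]
gripper_width: 19.3
grip_force: 40.8
```

Run:
```python
from h import *
s=state();a=grab_frame("wrist");b=grab_frame("scene")
o=np.zeros((600,800,3),np.uint8);o[:290,:464]=cv2.resize(a,(464,290))
o[290:600,:427]=cv2.resize(b[100:260,180:400],(427,310),interpolation=cv2.INTER_CUBIC)
cv2.imwrite("pics/c3.png",o)
print(s["position"],s["gripper_width"],s["grip_force"],s["wrist_force"],s["wrist_torque"])
```

```text
[606.18888425   6.86460947 185.04956387] 19.272875856025752 40.84683196619153 [-0.50805879 -0.21621966 -0.46284599] [-0.02985097 -0.01854321  0.01214004]
```

View pics/c3.png

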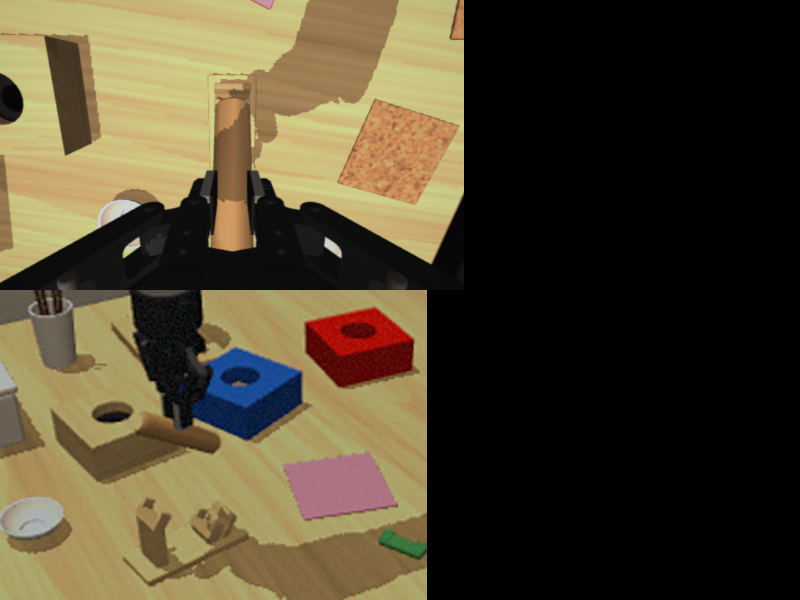

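Lifted cleanly, at the same angle as before. Next I'll swing to the mat, tilting the post upright.

Run:
```python
from h import *
G=Rt(22,55); tcp=np.array([610,248,94.])-6*G[:,2]; print(tcp)
plan(tcp,G,12,grip=1)
```

```text
[605.4429727  246.15884146  97.44145862]
total rot [ -6.24 -54.71 -12.01] dist 253.6
[[-0.0032,0.0197,0.007,-0.52,-4.56,-1.0,1.0],[-0.0029,0.0195,0.0075,-0.52,-4.56,-1.0,1.0],[-0.0027,0.0194,0.0079,-0.52,-4.56,-1.0,1.0],[-0.0024,0.0193,0.0082,-0.52,-4.56,-1.0,1.0],[-0.002,0.0192,0.0086,-0.52,-4.56,-1.0,1.0],[-0.0017,0.0191,0.0089,-0.52,-4.56,-1.0,1.0],[-0.0013,0.019,0.0092,-0.52,-4.56,-1.0,1.0],[-0.0009,0.0189,0.0095,-0.52,-4.56,-1.0,1.0],[-0.0004,0.0188,0.0097,-0.52,-4.56,-1.0,1.0],[0.0,0.0187,0.0099,-0.52,-4.56,-1.0,1.0],[0.0005,0.0186,0.01,-0.52,-4.56,-1.0,1.0],[0.001,0.0185,0.0101,-0.52,-4.56,-1.0,1.0]]
```

Request:
send_rows(
  rows=[
    [-0.0032,0.0197,0.007,-0.52,-4.56,-1,1],
    [-0.0029,0.0195,0.0075,-0.52,-4.56,-1,1],
    [-0.0027,0.0194,0.0079,-0.52,-4.56,-1,1],
    [-0.0024,0.0193,0.0082,-0.52,-4.56,-1,1],
    [-0.002,0.0192,0.0086,-0.52,-4.56,-1,1],
    [-0.0017,0.0191,0.0089,-0.52,-4.56,-1,1],
    [-0.0013,0.019,0.0092,-0.52,-4.56,-1,1],
    [-0.0009,0.0189,0.0095,-0.52,-4.56,-1,1],
    [-0.0004,0.0188,0.0097,-0.52,-4.56,-1,1],
    [0,0.0187,0.0099,-0.52,-4.56,-1,1],
    [0.0005,0.0186,0.01,-0.52,-4.56,-1,1],
    [0.001,0.0185,0.01,-0.52,-4.56,-1,1],
    [0,0,0,0,0,0,1],
    [0,0,0,0,0,0,1],
  ],
)

```text
t: 6.78
position: [606.2, 173.6, 107.8]
ee_rot: [-0.372, 2.384, 0.105]
wrist_force: [-0.1, 0.2, -0.3]
gripper_width: 18.9
grip_force: 41.0
```

Run:
```python
from h import *
s=state();a=grab_frame("wrist");b=grab_frame("scene")
C=cam("scene");G=R.from_rotvec(s["ee_rot"]).as_matrix();g=s["position"]+6*G[:,2]
print(s["t"],g,s["ee_rot"],s["joints"].round(2)); Rz=G.T@[0,0,1]; print("tool-frame up",Rz, "tilt",np.degrees(np.arccos(-G[2,2])))
u,v=map(int,proj(C,g)); print(u,v,"axis ends",proj(C,g+[0,0,60]),proj(C,g-[0,0,60]))
print("wrist foot exp",proj(cam("wrist",s),g-[0,0,60]))
o=np.zeros((600,800,3),np.uint8);o[:250,:400]=cv2.resize(a,(400,250))
u0=max(0,u-60);v0=max(0,v-70);c=b[v0:v0+150,u0:u0+120];k=cv2.resize(c,None,fx=4,fy=4,interpolation=cv2.INTER_CUBIC);o[:k.shape[0],400-80:400-80+k.shape[1]]=k[:600,:480]
o[:250,:320]=cv2.resize(a,(320,250))
cv2.imwrite("pics/c4.png",o);print(u0,v0)
```

```text
6.775 [610.10493616 174.64521281 103.30492067] [-0.37166983  2.38425263  0.10456605] [-0.57  0.04  0.18  2.31  0.88  0.1   0.63]
tool-frame up [-0.66719618 -0.02750312 -0.74437412] tilt 41.89463102614717
305 240 axis ends (np.float64(303.8441188348872), np.float64(218.42731625415126)) (np.float64(306.355174717248), np.float64(261.8938603959675))
wrist foot exp (np.float64(322.26663085561574), np.float64(152.14173112520444))
245 170
```

View pics/c4.png

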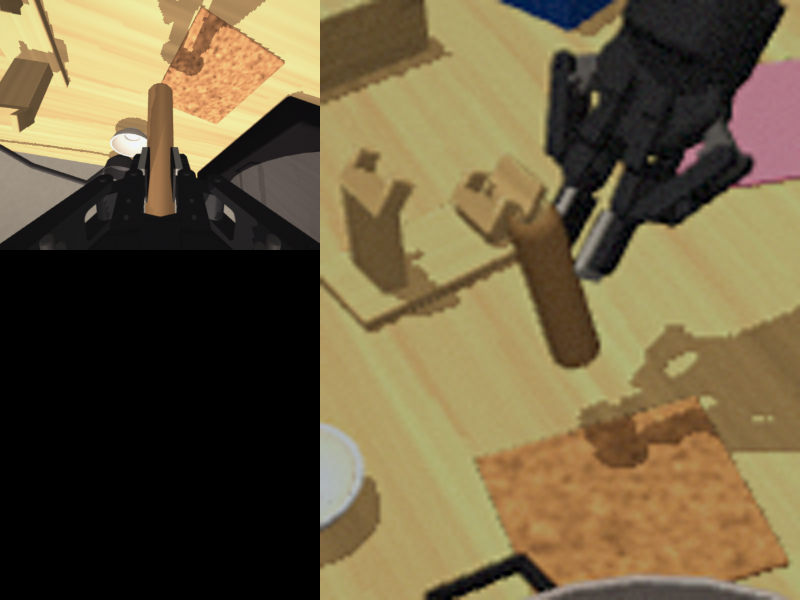

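The tilt stopped at 42° because joint 6 reached its range (0.10), so the radial direction can't give the full tilt. I'll fit a quick kinematic model to choose a tilt direction that works.

```bash
cat > kin.py <<'E'
from h import *
from itertools import product
from scipy.optimize import least_squares
s=state()
J=[[-1.24019698,.33385757,.03986637,1.4661616,-.01340159,1.34328417,-.05848606],[-.5,.19,.49,1.62,-.09,1.35,1.68],list(s["joints"])]
E=[[-.66988911,-3.06911861,.00224],[.16837537,-3.13689505,.00337],list(s["ee_rot"])]
P=np.array([[270.70,590.51,226.41],[583.84,-1.28,250.98],s["position"]])
rz=lambda a:R.from_euler('z',a); ry=lambda a:R.from_euler('y',a)
def chain(q,sg):
    r=R.identity();out=[]
    for i,a in enumerate(q):
        r=r*(rz(sg[i]*a) if i%2==0 else ry(sg[i]*a)); out.append(r)
    return out
if __name__=="__main__":
    res=[]
    for sg in product([1,-1],repeat=7):
        K=[chain(q,sg)[-1].inv()*R.from_rotvec(e) for q,e in zip(J,E)]
        res.append((max((K[0].inv()*k).magnitude() for k in K),sg,K[0].as_rotvec().round(3)))
    res.sort(key=lambda t:t[0])
    for r in res[:4]:print(r)
    sg=res[0][1]
    def f(x):
        o=[]
        for q,p in zip(J,P):
            c=chain(q,sg)
            o.append([0,0,x[0]]+c[1].apply([0,x[4],x[1]])+c[3].apply([0,x[5],x[2]])+c[6].apply([0,0,x[3]])-p)
        return np.ravel(o)
    r=least_squares(f,[300,400,400,250,0,0]);print(r.x.round(1),f(r.x).round(1))
E
python3 kin.py
```

```text
(0.00456061628668124, (-1, 1, -1, 1, -1, 1, -1), array([-0.   , -0.   ,  1.571]))
(0.6655012879314497, (-1, -1, -1, 1, -1, 1, -1), array([0.572, 0.468, 1.507]))
(0.9049488839769455, (-1, 1, 1, 1, -1, 1, -1), array([ 0.018, -0.023,  1.646]))
(1.100363097613549, (-1, -1, 1, 1, -1, 1, -1), array([0.578, 0.473, 1.587]))
[252.3 481.6 503.3 367.3 -21.5 -23.4] [ 0.4 -0.4 -0.3 -0.2  1.2  0.9  0.4 -0.6 -0.6]
```

```bash
cat > ik.py <<'E'
from kin import *
SG=(-1,1,-1,1,-1,1,-1);X=[252.3,481.6,503.3,367.3,-21.5,-23.4]
K0=rz(1.571)
LO=np.array([-2.58,-.38,-1.3,.25,-1.5,.08,-2.65])+.03;HI=np.array([2.58,2.09,1.39,2.4,4.64,2.09,2.65])-.03
def fk(q):
    c=chain(q,SG);return np.array([0,0,X[0]])+c[1].apply([0,X[4],X[1]])+c[3].apply([0,X[5],X[2]])+c[6].apply([0,0,X[3]]),c[6]*K0
def ik(p,G,q0,w=.02):
    G=R.from_matrix(G)
    def f(q):
        a,b=fk(q);return np.r_[(a-p)/10,(G.inv()*b).as_rotvec()*20,w*(q-q0)]
    r=least_squares(f,np.clip(q0,LO+.01,HI-.01),bounds=(LO,HI));a,b=fk(r.x)
    return r.x,np.linalg.norm(a-p),np.degrees((G.inv()*b).magnitude())
E
python3 - <<'E'
from ik import *
q1=np.array(J[1])
for az in range(-80,121,20):
    q=q1;ok=[]
    for t in np.linspace(0,55,12):
        G=Rt(az,t);p=np.array([610,248,84.])-6*G[:,2]
        q,e,a=ik(p,G,q);ok.append((e>2)or(a>1))
        if t==0:q00=q
    print(az,sum(ok),round(e,1),round(a,1),q00.round(2),q.round(2))
E
```

```text
-80 0 0.0 0.0 [-0.98  0.54  0.71  1.62 -0.38  1.13  0.01] [-1.35  1.06  0.91  1.34  0.1   1.46 -0.44]
-60 0 0.0 0.0 [-0.92  0.51  0.62  1.62 -0.32  1.11  0.31] [-1.53  0.92  0.92  1.63  0.26  1.13 -0.38]
-40 0 0.0 0.0 [-0.86  0.49  0.54  1.62 -0.28  1.11  0.62] [-1.69  0.79  0.98  1.91  0.48  0.79 -0.36]
-20 0 0.0 0.0 [-0.8   0.48  0.46  1.61 -0.23  1.1   0.94] [-1.85  0.71  1.12  2.17  0.78  0.4  -0.42]
0 0 0.0 0.0 [-0.75  0.47  0.39  1.61 -0.19  1.1   1.26] [-1.61  0.36  0.89  2.36  1.92  0.42 -1.08]
20 0 0.0 0.0 [-0.7   0.46  0.32  1.61 -0.16  1.1   1.58] [ 0.4   0.33 -0.98  2.37  2.46  0.52 -0.84]
40 3 10.2 9.7 [-0.65  0.46  0.26  1.61 -0.13  1.1   1.91] [ 0.91  0.51 -1.23  2.18 -0.42  0.11  2.62]
60 2 11.2 4.9 [-0.6   0.45  0.19  1.6  -0.09  1.1   2.23] [ 0.96  0.75 -1.27  2.1  -0.04  0.21  2.62]
80 4 14.6 12.1 [-0.56  0.45  0.13  1.6  -0.06  1.1   2.56] [ 0.87  0.88 -1.27  1.86  0.15  0.63  2.62]
100 7 16.7 21.6 [ 0.03  0.53 -0.65  1.57  0.35  1.16  2.62] [ 0.73  0.99 -1.27  1.62  0.26  1.01  2.62]
120 12 20.6 32.3 [ 0.36  0.83 -1.27  1.56  0.83  1.37  2.62] [ 0.56  1.1  -1.27  1.37  0.32  1.35  2.62]
```

Run:
```python
from ik import *
G0=R.from_rotvec(s["ee_rot"]).as_matrix();p0=np.array(s["position"])
G1=Rt(12,8);p1=np.array([608,200,190.])
print("A");plan(p1,G1,6,grip=1)
G2=Rt(-60,20);p2=np.array([608,248,180.])
print("B");plan(p2,G2,10,p0=p1,R0=G1,grip=1)
G3=Rt(-60,55);p3=np.array([610,248,94.])-6*G3[:,2]
print("C",p3);plan(p3,G3,8,p0=p2,R0=G2,grip=1)
```

```text
A
total rot [ 0.75 33.96  5.37] dist 86.0
[[-0.0103,0.0037,-0.0092,0.12,5.66,0.89,1.0],[-0.0093,0.0039,-0.0102,0.12,5.66,0.89,1.0],[-0.0082,0.004,-0.0111,0.12,5.66,0.89,1.0],[-0.007,0.0041,-0.0118,0.12,5.66,0.89,1.0],[-0.0057,0.0041,-0.0125,0.12,5.66,0.89,1.0],[-0.0044,0.0042,-0.013,0.12,5.66,0.89,1.0]]
B
total rot [ 17.45 -10.38  69.97] dist 49.0
[[-0.0008,0.0047,0.0011,1.74,-1.04,7.0,1.0],[-0.0002,0.0048,0.001,1.74,-1.04,7.0,1.0],[0.0004,0.0048,0.0008,1.74,-1.04,7.0,1.0],[0.001,0.0048,0.0007,1.74,-1.04,7.0,1.0],[0.0015,0.0046,0.0005,1.74,-1.04,7.0,1.0],[0.0021,0.0044,0.0004,1.74,-1.04,7.0,1.0],[0.0026,0.0041,0.0002,1.74,-1.04,7.0,1.0],[0.0031,0.0038,0.0,1.74,-1.04,7.0,1.0],[0.0036,0.0034,-0.0002,1.74,-1.04,7.0,1.0],[0.0039,0.0029,-0.0003,1.74,-1.04,7.0,1.0]]
C [607.54254387 252.25643888  97.44145862]
total rot [ -0. -35.   0.] dist 82.7
[[0.004,0.0002,0.0095,-0.0,-4.38,0.0,1.0],[0.0047,0.0002,0.0092,-0.0,-4.38,0.0,1.0],[0.0054,0.0002,0.0088,-0.0,-4.38,0.0,1.0],[0.006,0.0002,0.0084,-0.0,-4.38,0.0,1.0],[0.0067,0.0002,0.0079,-0.0,-4.38,0.0,1.0],[0.0073,0.0002,0.0074,-0.0,-4.38,0.0,1.0],[0.0078,0.0002,0.0068,-0.0,-4.38,0.0,1.0],[0.0083,0.0002,0.0062,-0.0,-4.38,0.0,1.0]]
```

Request:
send_rows(
  rows=[
    [-0.0103,0.0037,-0.0092,0.1,5.7,0.9,1],
    [-0.0093,0.0039,-0.0102,0.1,5.7,0.9,1],
    [-0.0082,0.004,-0.0111,0.1,5.7,0.9,1],
    [-0.007,0.0041,-0.0118,0.1,5.6,0.9,1],
    [-0.0057,0.0041,-0.0125,0.1,5.6,0.9,1],
    [-0.0044,0.0042,-0.013,0.1,5.6,0.9,1],
    [-0.0008,0.0047,0.0011,1.74,-1.04,7,1],
    [-0.0002,0.0048,0.001,1.74,-1.04,7,1],
    [0.0004,0.0048,0.0008,1.74,-1.04,7,1],
    [0.001,0.0048,0.0007,1.74,-1.04,7,1],
    [0.0015,0.0046,0.0005,1.74,-1.04,7,1],
    [0.0021,0.0044,0.0004,1.74,-1.04,7,1],
    [0.0026,0.0041,0.0002,1.74,-1.04,7,1],
    [0.0031,0.0038,0,1.74,-1.04,7,1],
    [0.0036,0.0034,-0.0002,1.74,-1.04,7,1],
    [0.0039,0.0029,-0.0003,1.74,-1.04,7,1],
    [0,0,0,0,0,0,1],
  ],
)

```text
t: 9.0
position: [610.0, 238.3, 172.0]
ee_rot: [1.404, 2.385, -0.193]
wrist_force: [0.5, -0.0, -0.6]
gripper_width: 18.7
grip_force: 40.9
```

Run:
```python
from ik import *
print(s["joints"].round(2),s["position"],s["grip_force"])
G3=Rt(-60,55);p3=np.array([610,248,94.])-6*G3[:,2]
print("C",p3);plan(p3,G3,10,grip=1)
```

```text
[-0.79  0.34  0.17  1.64  0.37  1.18 -0.27] [610.03245143 238.33552074 171.95647236] 40.941032990813255
C [607.54254387 252.25643888  97.44145862]
total rot [  2.86 -32.79  -2.57] dist 75.8
[[0.0041,-0.0,0.0064,0.29,-3.28,-0.26,1.0],[0.0044,0.0,0.0062,0.29,-3.28,-0.26,1.0],[0.0048,0.0001,0.0059,0.29,-3.28,-0.26,1.0],[0.0051,0.0001,0.0056,0.29,-3.28,-0.26,1.0],[0.0054,0.0002,0.0053,0.29,-3.28,-0.26,1.0],[0.0057,0.0002,0.005,0.29,-3.28,-0.26,1.0],[0.006,0.0003,0.0047,0.29,-3.28,-0.26,1.0],[0.0062,0.0003,0.0043,0.29,-3.28,-0.26,1.0],[0.0065,0.0004,0.004,0.29,-3.28,-0.26,1.0],[0.0067,0.0004,0.0036,0.29,-3.28,-0.26,1.0]]
```

Request:
send_rows(
  rows=[
    [0.0041,0,0.0064,0.3,-3.3,-0.26,1],
    [0.0044,0,0.0062,0.3,-3.3,-0.26,1],
    [0.0048,0,0.0059,0.3,-3.3,-0.26,1],
    [0.0051,0,0.0056,0.3,-3.3,-0.26,1],
    [0.0054,0,0.0053,0.3,-3.3,-0.26,1],
    [0.0057,0,0.005,0.3,-3.3,-0.26,1],
    [0.006,0,0.0047,0.3,-3.3,-0.26,1],
    [0.0062,0,0.0043,0.3,-3.3,-0.26,1],
    [0.0065,0,0.004,0.3,-3.3,-0.26,1],
    [0.0067,0,0.0036,0.3,-3.1,-0.26,1],
    [0,0,0,0,0,0,1],
    [0,0,0,0,0,0,1],
  ],
)

```text
t: 10.5
position: [607.1, 248.6, 98.6]
ee_rot: [1.126, 1.941, -0.588]
wrist_force: [1.1, 0.3, -0.2]
gripper_width: 18.8
grip_force: 41.1
```

Run:
```python
from ik import *
a=grab_frame("wrist");b=grab_frame("scene");C=cam("scene")
print(s["joints"].round(2),s["position"])
G=R.from_rotvec(s["ee_rot"]).as_matrix();g=s["position"]+6*G[:,2];up=G@[-.819,0,-.574];print(g,up.round(3))
G3=Rt(-60,55);print((G.T@G3)[:,:].round(3).tolist())
u,v=map(int,proj(C,g));print(u,v,proj(C,g+60*up),proj(C,g-60*up))
o=np.zeros((600,800,3),np.uint8);o[:200,:320]=cv2.resize(a,(320,200))
k=cv2.resize(b[v-70:v+80,u-60:u+60],(480,600),interpolation=cv2.INTER_CUBIC);o[:,320:]=k
cv2.imwrite("pics/c5.png",o);cv2.imwrite("pics/s5.png",b);cv2.imwrite("pics/w5.png",a)
```

```text
[-1.08  0.68  0.24  1.61  0.75  1.36 -0.7 ] [607.06697726 248.56770484  98.6334385 ]
[609.50103981 244.29427309  95.19641645] [0.    0.002 1.   ]
[[1.0, 0.002, 0.001], [-0.002, 1.0, 0.005], [-0.001, -0.005, 1.0]]
320 263 (np.float64(320.2140366087921), np.float64(241.12667513025616)) (np.float64(321.6632770905954), np.float64(284.8877231116603))
```

View pics/c5.png

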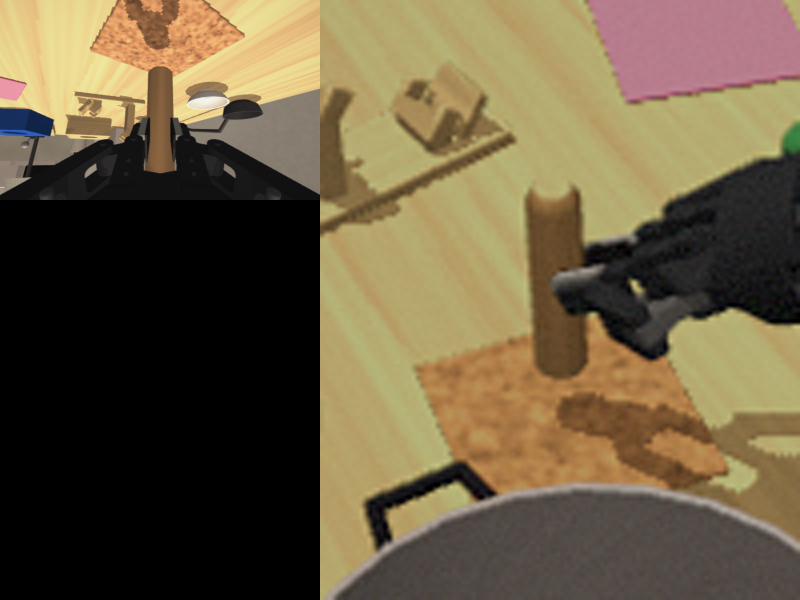

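The post stands upright over the mat: top at about scene (318,240), foot at about (320,286), within 0.5° of vertical. I'll lower it until it touches.

Request:
send_rows(
  rows=[
    [0.007,0,0.0049,0,0,0,1],
    [0.007,0,0.0049,0,0,0,1],
    [0.0057,0,0.004,0,0,0,1],
    [0.0025,0,0.0017,0,0,0,1],
    [0,0,0,0,0,0,1],
  ],
)

```text
t: 11.22
position: [606.7, 249.0, 70.8]
ee_rot: [1.125, 1.939, -0.589]
wrist_force: [0.5, 0.6, -0.8]
gripper_width: 18.9
grip_force: 41.1
```

Request:
send_rows(
  rows=[
    [0.0016,0,0.0011,0,0,0,1],
    [0,0,0,0,0,0,1],
  ],
)

```text
t: 11.48
position: [606.8, 249.0, 69.2]
ee_rot: [1.126, 1.939, -0.588]
wrist_force: [-0.7, 0.2, -0.5]
gripper_width: 18.7
grip_force: 41.1
```

Request:
send_rows(
  rows=[
    [0.0016,0,0.0011,0,0,0,1],
    [0,0,0,0,0,0,1],
  ],
)

```text
t: 11.72
position: [606.7, 249.0, 67.1]
ee_rot: [1.126, 1.939, -0.589]
wrist_force: [0.6, -0.5, -1.0]
gripper_width: 18.8
grip_force: 41.1
```

Request:
send_rows(
  rows=[
    [0.0012,0,0.0009,0,0,0,1],
    [0,0,0,0,0,0,1],
  ],
)

```text
t: 11.98
position: [607.1, 249.0, 66.3]
ee_rot: [1.126, 1.938, -0.588]
wrist_force: [-1.0, 0.5, 3.0]
gripper_width: 19.0
grip_force: 41.7
```

Request:
send_rows(
  rows=[
    [0.0012,0,0.0009,0,0,0,1],
    [0,0,0,0,0,0,1],
  ],
)

```text
t: 12.22
position: [607.6, 248.9, 66.2]
ee_rot: [1.126, 1.936, -0.588]
wrist_force: [-1.7, 1.6, 13.1]
gripper_width: 18.6
grip_force: 42.5
```

Request:
send_rows(
  rows=[
    [-0.001,0,-0.0007,0,0,0,1],
    [0,0,0,0,0,0,0.3],
    [0,0,0,0,0,0,0],
    [0,0,0,0,0,0,-0.5],
    [0,0,0,0,0,0,-0.5],
    [0,0,0,0,0,0,-0.5],
    [0,0,0,0,0,0,-0.5],
  ],
)

```text
t: 13.1
position: [606.9, 248.9, 65.4]
ee_rot: [1.126, 1.939, -0.588]
wrist_force: [-0.1, -0.5, 0.2]
gripper_width: 63.9
grip_force: 0.0
```

Run:
```python
from ik import *
a=grab_frame("wrist");b=grab_frame("scene");cv2.imwrite("pics/s6.png",b);cv2.imwrite("pics/w6.png",a)
C=cam("scene");W=cam("wrist",s)
for q in([610,245,4],[610,245,124]):print(proj(C,q),proj(W,q))
# edges of the post in scene by colour mask: dark brown vs bg
h=cv2.cvtColor(b,cv2.COLOR_BGR2HSV).astype(int)
for v in range(245,305,6):print(v,[f"{h[v,u,0]}/{h[v,u,2]}" for u in range(305,342,3)])
w=cv2.cvtColor(a,cv2.COLOR_BGR2HSV).astype(int)
for v in range(140,320,20):print(v,[f"{w[v,u,0]}/{w[v,u,2]}" for u in range(280,361,8)])
```

```text
(np.float64(321.9787720603488), np.float64(295.6328022593153)) (np.float64(320.92081148927764), np.float64(141.9986656029177))
(np.float64(320.545536473699), np.float64(253.40564472332844)) (np.float64(321.24399641150075), np.float64(384.4951170769766))
245 ['25/183', '28/182', '26/185', '28/184', '27/183', '25/183', '27/180', '27/183', '26/183', '26/184', '26/183', '26/182', '26/182']
251 ['22/182', '24/183', '27/182', '30/183', '26/183', '29/182', '23/185', '26/185', '27/183', '27/182', '25/184', '27/182', '26/182']
257 ['28/181', '22/180', '21/186', '15/113', '17/143', '17/136', '17/121', '17/104', '26/183', '25/181', '27/186', '26/187', '25/178']
263 ['23/182', '27/183', '26/185', '16/97', '16/107', '16/103', '17/96', '15/88', '26/182', '24/187', '141/14', '110/18', '7/14']
269 ['23/183', '22/182', '25/184', '17/105', '16/104', '17/104', '16/96', '16/75', '29/184', '28/183', '25/171', '16/179', '25/166']
275 ['21/183', '23/180', '24/185', '17/113', '17/100', '18/101', '15/94', '16/79', '18/183', '16/188', '14/98', '19/27', '8/56']
281 ['15/179', '16/183', '17/185', '16/115', '21/
[... 806 characters left out ...]
 '13/220']
200 ['22/237', '21/237', '17/119', '14/112', '14/116', '14/128', '14/127', '15/115', '14/110', '25/237', '20/236']
220 ['20/236', '19/233', '16/108', '15/113', '14/119', '15/129', '15/127', '14/116', '14/112', '20/236', '21/237']
240 ['24/237', '18/235', '15/103', '15/117', '15/121', '15/130', '15/127', '15/117', '15/111', '23/237', '23/237']
260 ['16/151', '14/113', '15/103', '15/118', '15/123', '14/132', '15/129', '15/118', '14/113', '21/236', '20/229']
280 ['14/145', '14/146', '14/104', '15/120', '15/126', '15/133', '15/130', '15/119', '15/111', '16/137', '18/139']
300 ['14/147', '14/147', '15/106', '15/121', '15/127', '15/133', '15/129', '15/120', '15/112', '18/135', '17/137']
```

The post stands free and upright on the mat: scene columns 314–327, top near row 254. I'll back off along the fingers and come round to take it from above.

Run:
```python
from ik import *
G=R.from_rotvec(s["ee_rot"]).as_matrix();p=s["position"]-120*G[:,2];print(p)
G1=Rt(-50,25);p1=np.array([563,325,210.]);plan(p1,G1,5,p0=p,R0=G,grip=-.5)
G2=Rt(-45,0);p2=np.array([610,245,200.]);plan(p2,G2,5,p0=p1,R0=G1,grip=-.5)
```

```text
[558.07252174 334.4930915  133.97263935]
total rot [-6.71 30.07 -7.96] dist 76.8
[[-0.0137,-0.0001,-0.0069,-1.34,6.01,-1.59,-0.5],[-0.0129,-0.0003,-0.0083,-1.34,6.01,-1.59,-0.5],[-0.0119,-0.0004,-0.0096,-1.34,6.01,-1.59,-0.5],[-0.0108,-0.0005,-0.0109,-1.34,6.01,-1.59,-0.5],[-0.0096,-0.0005,-0.0119,-1.34,6.01,-1.59,-0.5]]
total rot [-1.09 24.98 -4.92] dist 93.3
[[-0.0157,-0.0031,0.0095,-0.22,5.0,-0.98,-0.5],[-0.0165,-0.0034,0.0081,-0.22,5.0,-0.98,-0.5],[-0.017,-0.0037,0.0067,-0.22,5.0,-0.98,-0.5],[-0.0175,-0.004,0.0051,-0.22,5.0,-0.98,-0.5],[-0.0178,-0.0043,0.0036,-0.22,5.0,-0.98,-0.5]]
```

Request:
send_rows(
  rows=[
    [0,0,-0.015,0,0,0,-0.5],
    [0,0,-0.03,0,0,0,-0.5],
    [0,0,-0.04,0,0,0,-0.5],
    [0,0,-0.035,0,0,0,-0.5],
    [-0.0137,0,-0.0069,-1.3,6,-1.6,-0.5],
    [-0.0129,0,-0.0083,-1.3,6,-1.6,-0.5],
    [-0.0119,0,-0.0096,-1.3,6,-1.6,-0.5],
    [-0.0108,0,-0.0109,-1.3,6,-1.6,-0.5],
    [-0.0096,0,-0.0119,-1.3,6,-1.6,-0.5],
    [-0.0157,-0.0031,0.0095,-0.2,5,-1,-0.5],
    [-0.0165,-0.0034,0.0081,-0.2,5,-1,-0.5],
    [-0.017,-0.0037,0.0067,-0.2,5,-1,-0.5],
    [-0.0175,-0.004,0.0051,-0.2,5,-1,-0.5],
    [-0.0178,-0.0043,0.0036,-0.2,5,-1,-0.5],
    [0,0,0,0,0,0,-0.5],
    [0,0,0,0,0,0,-0.5],
  ],
)

```text
t: 15.2
position: [610.9, 247.0, 200.4]
ee_rot: [-1.201, -2.901, 0.007]
wrist_force: [-0.6, 0.1, -0.2]
gripper_width: 64.2
grip_force: 0.0
```

Run:
```python
from ik import *
a=grab_frame("wrist");b=grab_frame("scene");cv2.imwrite("pics/w7.png",a);cv2.imwrite("pics/s7.png",b)
h=cv2.cvtColor(b,cv2.COLOR_BGR2HSV).astype(int);print([f"{h[270,u,0]}/{h[270,u,2]}" for u in range(305,342,3)])
print(s["position"],s["joints"].round(2));W=cam("wrist",s)
G=R.from_rotvec(s["ee_rot"]).as_matrix();print("tool z",G[:,2].round(3))
for q in([610,245,4],[610,245,124]):print(proj(W,q))
w=cv2.cvtColor(a,cv2.COLOR_BGR2HSV).astype(int);m=((w[...,0]>=12)&(w[...,0]<=18)&(w[...,1]>110)).astype(np.uint8)*255
u,v=map(int,proj(W,[610,245,124]))
for r in range(v-60,v+60,10):
    if 0<=r<400:print(r,[f"{w[r,c,0]}/{w[r,c,1]}/{w[r,c,2]}" for c in range(u-48,u+49,8)])
```

```text
['23/177', '23/177', '24/179', '15/96', '15/98', '17/98', '16/89', '19/94', '31/178', '25/159', '16/176', '15/170', '26/178']
[610.93090246 247.02089622 200.43589947] [-0.54  0.37  0.11  1.48 -0.04  1.3   0.36]
tool z [-0.003 -0.004 -1.   ]
(np.float64(318.40912871975166), np.float64(174.01164674519788))
(np.float64(316.939733202067), np.float64(206.2745771067956))
146 ['13/146/206', '13/144/207', '16/132/216', '14/142/214', '13/143/210', '13/146/143', '13/146/124', '12/144/129', '14/141/206', '16/132/216', '14/142/216', '13/145/201', '13/147/214']
156 ['16/135/216', '13/144/199', '14/140/207', '13/144/209', '14/142/215', '13/146/122', '13/148/134', '13/146/145', '13/145/157', '14/141/215', '15/135/216', '17/130/216', '17/131/216']
166 ['13/145/213', '13/144/215', '14/144/215', '13/145/210', '13/146/211', '12/144/136', '14/134/76', '14/134/80', '13/146/189', '13/144/214', '13/147/174', '15/133/216', '15/136/215']
176 ['18/126/216', '13/141/215', '13/146/191', '13/144/215', '13/144/203', '15/136/77', '15/137/82', '14/140/84', '13/147/146', '13/147/192', '15/133/216', '16/132/216', '15
[... 777 characters left out ...]
02/217', '25/99/218', '13/142/209', '13/146/194', '16/133/216', '15/136/216', '13/145/213', '15/135/216', '18/125/217', '30/87/218', '30/88/218', '29/88/218']
236 ['23/105/217', '26/96/217', '24/98/218', '23/102/218', '17/125/216', '14/142/214', '13/146/196', '18/126/216', '25/98/210', '28/89/218', '30/85/219', '26/96/218', '23/101/218']
246 ['26/96/217', '24/100/217', '24/100/217', '24/99/218', '24/100/217', '17/127/215', '14/138/194', '29/88/218', '28/91/218', '30/85/219', '24/100/217', '25/98/217', '23/100/217']
256 ['23/101/217', '24/99/216', '25/98/217', '25/99/217', '24/100/217', '28/90/218', '28/91/218', '30/85/218', '28/89/218', '23/103/217', '23/101/217', '23/103/217', '21/106/216']
```

Request:
send_rows(
  rows=[
    [0,-0.001,0.02,0,0,0,-0.5],
    [0,-0.001,0.03,0,0,0,-0.5],
    [0,0,0.03,0,0,0,-0.5],
    [0,0,0.015,0,0,0,-0.5],
    [0,0,0.005,0,0,0,-0.5],
    [0,0,0,0,0,0,-0.2],
    [0,0,0,0,0,0,0.1],
    [0,0,0,0,0,0,1],
    [0,0,0,0,0,0,1],
    [0,0,0,0,0,0,1],
    [0,0,0,0,0,0,1],
  ],
  force=60,
)

```text
t: 16.68
position: [610.4, 244.4, 101.4]
ee_rot: [-1.204, -2.902, 0.005]
wrist_force: [0.3, -0.6, 6.7]
gripper_width: 25.2
grip_force: 59.1
```

Request:
send_rows(
  rows=[
    [0,0,-0.015,0,0,0,1],
    [0,0,-0.03,0,0,0,1],
    [0,0,-0.025,0,0,0,1],
    [0,0,0,0,0,0,1],
  ],
)

```text
t: 17.18
position: [611.1, 245.0, 173.1]
ee_rot: [1.203, 2.901, -0.003]
wrist_force: [-0.6, -0.0, -0.2]
gripper_width: 25.0
grip_force: 59.1
```

Run:
```python
from ik import *
print(s["position"],s["wrist_force"],s["gripper_width"],s["joints"].round(2))
b=grab_frame("scene");cv2.imwrite("pics/s8.png",b);C=cam("scene")
G=R.from_rotvec(s["ee_rot"]).as_matrix();g=s["position"]+6*G[:,2];print("tool z",G[:,2].round(4))
h=cv2.cvtColor(b,cv2.COLOR_BGR2HSV).astype(int)
u,v=proj(C,g-[0,0,90]);print("foot exp",u,v)
for r in range(int(v)-36,int(v)+12,4):
    print(r,[f"{h[r,c,0]}/{h[r,c,2]}" for c in range(int(u)-16,int(u)+17,2)])
# hole estimate from w1
G2=Rt(-45,0);p2=np.array([604,-263,150.]);q,e,a=ik(np.array([604,-263,130.]),G2,np.array(s["joints"]));print(q.round(2),e,a)
plan(np.array([604,-263,185.]),G2,12,grip=1)
```

```text
[611.06920651 245.01227356 173.08724983] [-0.57800365 -0.02936415 -0.17391085] 25.00556077792674 [-0.53  0.38  0.11  1.52 -0.04  1.25  0.36]
tool z [ 5.0e-04 -2.1e-03 -1.0e+00]
foot exp 320.66131851362735 270.8165499130731
234 ['25/180', '29/178', '28/182', '24/98', '98/16', '0/26', '100/17', '42/29', '26/82', '17/88', '13/89', '25/174', '25/179', '27/179', '26/180', '24/178', '23/178']
238 ['29/178', '25/178', '27/179', '29/181', '16/88', '17/85', '34/65', '20/67', '19/86', '16/93', '15/81', '26/174', '26/180', '25/179', '26/178', '28/179', '25/178']
242 ['26/180', '28/180', '27/179', '26/183', '16/104', '15/96', '16/97', '16/102', '16/94', '15/93', '15/85', '25/173', '25/177', '27/178', '26/178', '25/179', '27/177']
246 ['23/178', '25/180', '28/177', '29/181', '18/107', '17/97', '16/99', '16/101', '16/97', '15/90', '15/86', '27/172', '26/179', '25/177', '26/179', '27/177', '25/180']
250 ['23/178', '23/177', '24/179', '27/182', '20/105', '16/98', '17/97', '17/100', '15/99', '16/90', '15/83', '25/173', '26/178', '28/179', '26/176', '26/177', '26/177']
254 ['27/179', '25/177', '23/178
[... 1132 characters left out ...]
0', '15/165', '16/176', '17/180']
[ 0.13  0.42  0.28  1.57 -0.12  1.17  1.22] 9.592563952347968e-05 8.910631730598594e-05
total rot [-0.2   0.06 -0.05] dist 507.9
[[-0.0296,-0.0303,-0.001,-0.02,0.0,-0.0,1.0],[-0.0296,-0.0303,-0.001,-0.02,0.0,-0.0,1.0],[-0.0296,-0.0303,-0.001,-0.02,0.0,-0.0,1.0],[-0.0296,-0.0303,-0.001,-0.02,0.0,-0.0,1.0],[-0.0296,-0.0303,-0.0011,-0.02,0.0,-0.0,1.0],[-0.0296,-0.0303,-0.0011,-0.02,0.0,-0.0,1.0],[-0.0296,-0.0303,-0.0011,-0.02,0.0,-0.0,1.0],[-0.0296,-0.0303,-0.0011,-0.02,0.0,-0.0,1.0],[-0.0296,-0.0303,-0.0011,-0.02,0.0,-0.0,1.0],[-0.0296,-0.0303,-0.0011,-0.02,0.0,-0.0,1.0],[-0.0296,-0.0303,-0.0011,-0.02,0.0,-0.0,1.0],[-0.0295,-0.0303,-0.0011,-0.02,0.0,-0.0,1.0]]
```

Run:
```python
from h import *
g=lambda i:np.clip(255*(i/255.)**.45,0,255).astype(np.uint8)
a=g(cv2.imread("pics/w1.png")[125:205,25:115]);t=g(cv2.imread("pics/top.png")[135:168,397:432]);b=g(cv2.imread("pics/s8.png")[145:185,215:260])
o=np.zeros((600,800,3),np.uint8)
o[:400,:450]=cv2.resize(a,(450,400),interpolation=cv2.INTER_CUBIC)   # x5
o[:330,450:800]=cv2.resize(t,(350,330),interpolation=cv2.INTER_CUBIC) # x10
o[400:600,:225]=cv2.resize(b,(225,200),interpolation=cv2.INTER_CUBIC) # x5
cv2.imwrite("pics/c6.png",o)
```

```text
(no output)
```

View pics/c6.png

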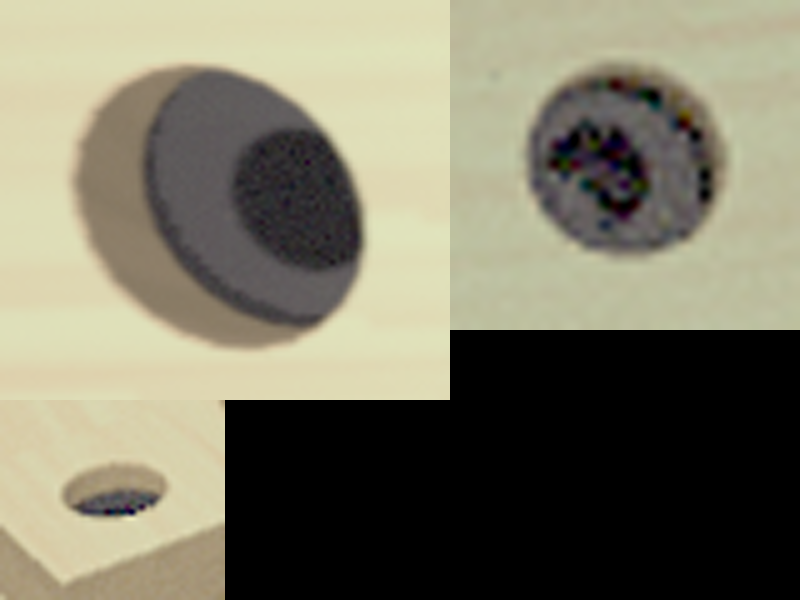

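With gamma raised, both views show the hole: in w1 a dark ellipse centred near (85.6,164.6) inside the opening at (69,166.4), and in the top view (412,151.8) inside (414.6,150.8).

Run:
```python
from h import *
d=np.load("w1.npz");W=cam("wrist",dict(position=d["p"],ee_rot=d["r"]));T=cam("top")
for n,C,o,h in(("w",W,(69,166.4),(85.6,164.6)),("t",T,(414.6,150.8),(412,151.8))):
    a=ray(C,*o,58);b=ray(C,*h,40);print(n,a.round(1),b.round(1),(b-a).round(1))
# hole extent in w1: left/right/top/bottom extremes
for q in((71.6,165),(98,165),(84,150.6),(90,178.6)):print(ray(W,*q,40).round(1))
plan(np.array([603,-258,230.]),Rt(-45,0),10,p0=np.array(state()["position"])+[0,0,57],grip=1)
```

```text
w [ 603.8 -263.    58. ] [ 604.4 -258.1   40. ] [  0.5   4.9 -18. ]
t [ 604.2 -267.5   58. ] [ 606.  -263.2   40. ] [  1.8   4.3 -18. ]
[ 606.5 -273.5   40. ]
[ 603.4 -244.6   40. ]
[ 589.  -258.7   40. ]
[ 619.8 -254.5   40. ]
total rot [-0.2   0.06 -0.05] dist 502.8
[[-0.0351,-0.036,-0.0,-0.02,0.01,-0.01,1.0],[-0.0351,-0.036,-0.0,-0.02,0.01,-0.01,1.0],[-0.0351,-0.036,-0.0,-0.02,0.01,-0.01,1.0],[-0.0351,-0.036,-0.0001,-0.02,0.01,-0.01,1.0],[-0.0351,-0.036,-0.0001,-0.02,0.01,-0.01,1.0],[-0.035,-0.036,-0.0001,-0.02,0.01,-0.01,1.0],[-0.035,-0.036,-0.0001,-0.02,0.01,-0.01,1.0],[-0.035,-0.0361,-0.0001,-0.02,0.01,-0.01,1.0],[-0.035,-0.0361,-0.0001,-0.02,0.01,-0.01,1.0],[-0.035,-0.0361,-0.0002,-0.02,0.01,-0.01,1.0]]
```

Request:
send_rows(
  rows=[
    [0,0,-0.025,0,0,0,1],
    [0,0,-0.032,0,0,0,1],
    [-0.02,-0.021,0,0,0,0,1],
    [-0.035,-0.036,0,0,0,0,1],
    [-0.035,-0.036,0,0,0,0,1],
    [-0.035,-0.036,0,0,0,0,1],
    [-0.035,-0.036,0,0,0,0,1],
    [-0.035,-0.036,0,0,0,0,1],
    [-0.035,-0.036,0,0,0,0,1],
    [-0.035,-0.036,0,0,0,0,1],
    [-0.035,-0.036,0,0,0,0,1],
    [-0.035,-0.036,0,0,0,0,1],
    [-0.015,-0.015,0,0,0,0,1],
    [0,0,0,0,0,0,1],
    [0,0,0,0,0,0,1],
  ],
)

```text
t: 19.1
position: [602.9, -255.3, 228.4]
ee_rot: [-1.2, -2.901, 0.006]
wrist_force: [0.7, 0.2, -0.2]
gripper_width: 25.4
grip_force: 59.2
```

Run:
```python
from ik import *
print(s["t"],s["position"],s["gripper_width"],s["joints"].round(2))
G=R.from_rotvec(s["ee_rot"]).as_matrix();print("tool z",G[:,2].round(4),"x",G[:,0].round(3))
plan(np.array([605,-260,165.]),Rt(-45,0),3,grip=1)
```

```text
19.1 [ 602.87364514 -255.30165058  228.43880219] 25.435428239086637 [ 0.06  0.35  0.36  1.46 -0.12  1.35  1.21]
tool z [-0.0042 -0.0027 -1.    ] x [-0.708  0.706  0.001]
total rot [-0.28 -0.06  0.06] dist 63.6
[[-0.0016,-0.0005,0.0211,-0.09,-0.02,0.02,1.0],[-0.0016,-0.0005,0.0211,-0.09,-0.02,0.02,1.0],[-0.0016,-0.0006,0.0211,-0.09,-0.02,0.02,1.0]]
```

Request:
send_rows(
  rows=[
    [-0.0024,-0.0008,0.02,-0.2,0,0,1],
    [-0.0024,-0.0008,0.025,-0.1,0,0,1],
    [0,0,0.025,0,0,0,1],
    [0,0,0.008,0,0,0,1],
    [0,0,0.005,0,0,0,1],
    [0,0,0.004,0,0,0,1],
    [0,0,0,0,0,0,1],
  ],
)

```text
t: 19.98
position: [604.9, -261.9, 142.5]
ee_rot: [1.203, 2.901, -0.0]
wrist_force: [-0.5, -0.1, -1.1]
gripper_width: 25.2
grip_force: 59.2
```

Request:
send_rows(
  rows=[
    [0,0,0.002,0,0,0,1],
    [0,0,0.002,0,0,0,1],
    [0,0,0,0,0,0,1],
  ],
)

```text
t: 20.35
position: [604.6, -261.9, 137.9]
ee_rot: [1.203, 2.902, -0.0]
wrist_force: [0.8, 0.1, -0.5]
gripper_width: 25.4
grip_force: 59.2
```

Request:
send_rows(
  rows=[
    [0,0,0.0015,0,0,0,1],
    [0,0,0.0015,0,0,0,1],
    [0,0,0,0,0,0,1],
  ],
)

```text
t: 20.72
position: [604.9, -261.8, 135.2]
ee_rot: [1.203, 2.901, 0.0]
wrist_force: [0.0, 1.6, -0.2]
gripper_width: 25.4
grip_force: 59.3
```

Request:
send_rows(
  rows=[
    [0.0007,0.0007,0.001,0,0,0,1],
    [0,0,0.0015,0,0,0,1],
    [0,0,0,0,0,0,1],
  ],
)

```text
t: 21.1
position: [604.6, -260.7, 132.2]
ee_rot: [-1.203, -2.902, 0.0]
wrist_force: [0.4, 0.9, -0.8]
gripper_width: 25.3
grip_force: 59.1
```

Request:
send_rows(
  rows=[
    [0,0,0.002,0,0,0,1],
    [0,0,0.002,0,0,0,1],
    [0,0,0,0,0,0,1],
  ],
)

```text
t: 21.48
position: [604.6, -260.9, 128.3]
ee_rot: [-1.203, -2.902, 0.0]
wrist_force: [0.2, 1.0, -1.9]
gripper_width: 24.8
grip_force: 59.1
```

It's in the hole, with the foot about 9 mm below the floor and only about 1 N sideways. Continuing down.

Request:
send_rows(
  rows=[
    [0.0003,0.0003,0.003,0,0,0,1],
    [0,0,0.004,0,0,0,1],
    [0,0,0.004,0,0,0,1],
    [0,0,0.003,0,0,0,1],
    [0,0,0,0,0,0,1],
  ],
)

```text
t: 22.1
position: [604.5, -260.5, 114.2]
ee_rot: [-1.204, -2.902, 0.0]
wrist_force: [-0.4, 1.8, -0.5]
gripper_width: 25.4
grip_force: 59.1
```

Request:
send_rows(
  rows=[
    [0,0,0.003,0,0,0,1],
    [0,0,0.003,0,0,0,1],
    [0,0,0.002,0,0,0,1],
    [0,0,0,0,0,0,1],
  ],
)

```text
t: 22.6
position: [604.6, -260.5, 106.3]
ee_rot: [-1.203, -2.902, 0.0]
wrist_force: [0.4, 1.7, -1.5]
gripper_width: 25.3
grip_force: 59.1
```

Request:
send_rows(
  rows=[
    [0,0,0.0015,0,0,0,1],
    [0,0,0.0015,0,0,0,1],
    [0,0,0,0,0,0,1],
  ],
)

```text
t: 22.98
position: [604.7, -260.5, 103.4]
ee_rot: [1.203, 2.902, -0.0]
wrist_force: [-0.1, 0.6, -2.1]
gripper_width: 25.2
grip_force: 59.1
```

Request:
send_rows(
  rows=[
    [0,0,0.0015,0,0,0,1],
    [0,0,0,0,0,0,1],
  ],
)

```text
t: 23.22
position: [605.0, -260.7, 102.5]
ee_rot: [1.203, 2.901, -0.0]
wrist_force: [0.6, 0.9, 3.1]
gripper_width: 25.0
grip_force: 59.5
```

Request:
send_rows(
  rows=[
    [0,0,0.001,0,0,0,1],
    [0,0,0,0,0,0,1],
  ],
)

```text
t: 23.48
position: [605.4, -260.9, 102.4]
ee_rot: [1.203, 2.9, 0.0]
wrist_force: [-1.4, 1.7, 9.0]
gripper_width: 25.2
grip_force: 60.1
```

Bottomed at the expected height (TCP 102.4, foot at 5 mm). I'll release and retreat upward.

Request:
send_rows(
  rows=[
    [0,0,0.001,0,0,0,1],
    [0,0,-0.001,0,0,0,0.3],
    [0,0,0,0,0,0,0],
    [0,0,0,0,0,0,-0.5],
    [0,0,0,0,0,0,-0.5],
    [0,0,0,0,0,0,-0.5],
    [0,0,-0.015,0,0,0,-0.5],
    [0,0,-0.03,0,0,0,-0.5],
    [0,0,-0.04,0,0,0,-0.5],
    [0,0,-0.04,0,0,0,-0.5],
    [0.04,0,-0.01,0,0,0,-0.5],
    [0.05,0,0,0,0,0,-0.5],
    [0.05,0,0,0,0,0,-0.5],
    [0.05,0,0,0,0,0,-0.5],
    [0,0,0,0,0,0,-0.5],
    [0,0,0,0,0,0,-0.5],
  ],
)

```text
t: 25.48
position: [470.9, -126.4, 237.2]
ee_rot: [1.203, 2.9, 0.001]
wrist_force: [0.5, -0.8, 1.5]
gripper_width: 63.6
grip_force: 0.0
```

Run:
```python
from h import *
s=state();b=grab_frame("scene");t=grab_frame("top");print(s["t"],s["position"],s["wrist_force"])
a0=cv2.imread("pics/scene.png");t0=cv2.imread("pics/top.png")
C=cam("scene")
print("exp top",proj(C,[604.7,-261,125]),"at stand top",proj(C,[604.7,-261,58]))
h=cv2.cvtColor(b,cv2.COLOR_BGR2HSV).astype(int);u,v=proj(C,[604.7,-261,125])
for r in range(int(v)-6,int(v)+30,3):print(r,[f"{h[r,c,0]}/{h[r,c,2]}" for c in range(int(u)-14,int(u)+15,2)])
for n,(x,y,w,hh) in dict(dA=(215,275,45,35),dB=(178,203,40,30),chop=(372,222,32,20)).items():
    print(n,cv2.absdiff(b,a0)[y:y+hh,x:x+w].mean())
for n,(x,y,w,hh) in dict(dA=(258,90,32,30),dB=(350,90,32,28),chop=(266,222,28,18)).items():
    print(n,cv2.absdiff(t,t0)[y:y+hh,x:x+w].mean())
```

```text
25.475 [ 470.91374776 -126.42861158  237.21039708] [ 0.50105848 -0.83209639  1.47359948]
exp top (np.float64(235.6540942431073), np.float64(142.3306332446163)) at stand top (np.float64(238.711179134154), np.float64(163.34164145809783))
136 ['19/118', '19/122', '18/131', '19/125', '23/160', '23/169', '25/168', '24/166', '25/168', '26/166', '25/166', '25/168', '26/166', '26/169', '24/169']
139 ['18/116', '18/120', '18/118', '18/126', '27/161', '23/161', '23/161', '25/165', '24/168', '25/167', '26/167', '25/167', '25/170', '26/167', '26/166']
142 ['22/153', '21/159', '22/167', '23/168', '28/167', '28/169', '26/169', '25/170', '25/171', '22/144', '23/168', '25/167', '24/167', '24/169', '26/167']
145 ['25/167', '25/168', '22/167', '23/169', '23/168', '17/114', '16/132', '17/119', '16/110', '17/81', '23/160', '23/170', '24/169', '24/168', '24/167']
148 ['23/167', '24/168', '26/166', '21/169', '23/169', '18/107', '16/94', '17/92', '14/84', '17/84', '24/142', '24/169', '26/170', '24/166', '23/166']
151 ['22/168', '23/167', '24/169', '25/168', '22/169', '20/124', '13/96', '17/90', '17/90', '1
[... 383 characters left out ...]
26/167', '23/170', '20/140', '20/84', '16/85', '14/90', '16/91', '15/84', '18/77', '17/90', '18/95', '19/107', '25/171']
163 ['23/168', '21/169', '24/169', '22/116', '20/75', '18/88', '17/89', '15/89', '16/90', '16/84', '16/84', '18/53', '19/56', '17/96', '23/162']
166 ['24/166', '23/167', '22/167', '23/164', '15/52', '120/19', '14/48', '15/89', '17/90', '15/87', '13/79', '16/50', '14/51', '25/161', '25/167']
169 ['22/166', '24/167', '25/167', '23/168', '22/167', '26/165', '26/162', '24/164', '24/163', '25/165', '27/170', '26/168', '22/169', '23/167', '24/170']
dA 2.7657142857142856
dB 2.7405555555555554
chop 2.910416666666667
dA 9.732986111111112
dB 11.915922619047619
chop 8.697751322751323
```

Post home and standing, and the bystanders are unchanged (the scene difference is noise only). Handing in.

```bash
python3 -c "
from rig import *
print(sign_off())"
```

```text
the job is handed in; nothing more can be done
None
```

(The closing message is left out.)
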